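Seat the keyed shaft in the pulley hub and hold it home

TASK

Take the keyed shaft by its red T-handle out of the orange rack, and push it nose first down into the bore of the toothed pulley clamped in the grey fixture, turning it until its brass key slips into the keyway, which is marked by a blue dash on the pulley and lies within about 20 degrees of the fixture's orange mark. Keep pushing against the spring until the shaft's dark collar sits on the pulley's face, and finish while still holding it pressed down there, so that a colleague can fit the retaining clip from below. Leave the loose bearing, the screwdriver and the pen cup where they are.

Things in the scene. Friction and masses are not known exactly. Their poses are not given: they have to be found in the camera images.
- shaft_grip (a point): centre of the shaft's red T-handle: bar 70 mm long (x), 24 wide (y), 24 high, black cap on its +x end. z up along the shaft, x towards the key. On the axis below: neck 16 across; collar 38 across, 6 thick, its underside 32 mm below this point. The shaft (0.3 kg) starts upright in the rack's socket, collar on the rack's top; raise it 65 mm or more to clear it.
- shaft_tip (a point): centre of the nose's end, 92 mm below shaft_grip, same axes. The shaft is 21 mm across and 60 long up to the collar's underside; the nose has a 3 mm chamfer. The brass key on the +x side is 8 mm wide, stands out to 16 mm from the axis and reaches from 22 to 56 mm above this point.
- pulley_bore (a point): point on the bore's axis at the pulley's upper face, 85 mm above the bench. Axes of the fixture: z up, x towards the orange mark. Pulley 69 mm across, 40 high; through bore 23 across; keyway 11 wide, out to 17.5 mm from the axis, pointing up to 0.35 rad either side of this x (seen by a blue dash beside it on the face, or found by feel). The pulley does not turn.
- plunger (a joint): travel of the spring plunger under the pulley: 0 m at rest, 0.016 m when the collar sits on the pulley's face. The spring pushes up with 7 N at 0 and 15 N at 0.016, and lifts the shaft again if it is let go.
- rack_top (a point): centre of the socket's mouth on the top of the orange rack, 70 mm above the bench; rack 66 (x) by 130 (y) by 70 mm high, fixed to the bench. Socket 25 mm in diameter with a key slot towards x.
- shaft: the keyed shaft as a whole; origin at the end of its nose, as shaft_tip
- bearing_mid (a point): middle of a loose steel bearing ring lying on the bench, 40 mm in diameter, 14 mm high: leave alone
- screwdriver_grip (a point): handle of a loose green screwdriver, about 190 mm long, lying on the bench: leave alone
- pencup_mid (a point): middle of a loose dark cup of pens, 80 mm in diameter, 100 mm high, pens to 155 mm: leave alone
- fixture: grey fixture, fixed to the bench; origin under the bore's axis, axes as pulley_bore. Base 130 x 110 mm, two dark jaws 74 mm high at y = +-36 to +-50 mm. The key meets the pulley's face when the nose is 22 mm deep, and goes on only within about 0.1 rad of the keyway. From 44 mm deep the nose presses the plunger; at 60 the collar sits on the face.
Mind the look-alikes: they are no part of the job. There is more than one size of the shaft; the job needs the larger.

How it is judged:
On the way, in this order (a step that is already met when the one before it is completed fails the run):
1. the shaft is lifted clear of the rack (height (world z) of shaft_tip above 0.072 m), for 0.1 s.
2. the shaft's nose is in the pulley's bore (horizontal distance between shaft_tip and pulley_bore below 0.005 m and z of shaft_tip in the frame of pulley_bore below -0.01 m), for 0.1 s.
At the end, for the whole second after the job is handed in: held through the last second: shaft upright (0.08 rad) and on the bore axis (4 mm), nose over 57.5 mm below the pulley face (collar within 2.5 mm of it), plunger pressed over 13 mm, fingers still on the shaft with over 3 N (z of shaft_tip in the frame of pulley_bore below -0.0575 m and horizontal distance between shaft_tip and pulley_bore below 0.004 m and angle between shaft_tip's own z axis and vertical below 0.08 rad and value of joint plunger above 0.013 m and contact force between the fingers and shaft above 3 N); the arm keeps its last pose, push and grip.
It fails at once if the bearing is moved by more than 25 mm (distance of bearing_mid from where it was at the start of the episode above 0.025 m).
It fails at once if the screwdriver is moved by more than 25 mm (distance of screwdriver_grip from where it was at the start of the episode above 0.025 m).
It fails at once if the pen cup is moved by more than 25 mm (distance of pencup_mid from where it was at the start of the episode above 0.025 m).
It also fails if it takes over 54 s, if anything falls off the work surface, if the arm or the gripper's body presses on something with over 40 N, if the wrist force passes 120 N, or if a joint passes its speed limit or range.

ROBOT

A 6-joint arm with a two-finger parallel gripper is mounted at the origin on the work surface. World frame = base frame: x ahead of the robot, y to its left, z up, the work surface at z = 0. Lengths are in m, angles in rad, forces in N, time in s.
With the tool pointing down it reaches from about 0.35 to 0.875 m from the base axis. Payload 4.2 kg.
Tool frame: the origin (TCP) lies on the centre line of the jaws, within the pads' length; the fingertips stand 25 mm ahead of it and the grasp point (between the pads) lies 6 mm ahead of it; z points along the fingers, y is the direction in which the jaws open and shut (so a half turn about z gives the same grasp; the last joint's range is limited). The gripper opens to 87 mm and grips with 3 to 60 N. Pads are 19 mm wide; open, the fingers measure 117 mm over their backs; the gripper's body (75 mm by 190 mm) begins 51 mm behind the grasp point.
Start: joints at [-0.922, 0.385, 0.008, 0, -1.194, -0.259], TCP at [0.238, -0.578, 0.209] pointing down, gripper open.
Joint ranges: [-3.14, 3.14], [-1.21, 2.06], [-1.07, 1.41], [-3.16, 2.05], [-2.99, -0.16], [-3.1, 3.1]. Speed limits (rad/s): [2.79, 2.79, 3.14, 3.14, 3.14, 3.14].

INTERFACE

Orientations are given as [roll, pitch, yaw] about the fixed x, y, z axes, in that order (R = Rz(yaw) Ry(pitch) Rx(roll)).
In Python, from workcell import r gives the robot as it stands.
- The arm moves only by the shell command python3 -m jog 'ROWS' [OPENING] [FORCE]. ROWS is JSON, a list of rows, each an object with "linear": the shift along the world's x, y, z normalised to -1 to 1, where 1 is 300 mm, a list of three; "angular": the turn, a rotation vector about the world's x, y, z normalised to -1 to 1, where 1 is 90 degrees, a list of three. In form: [{"linear": [x, y, z], "angular": [rx, ry, rz]}, ...]. A call has 1 to 10 rows; each row shifts and turns the commanded pose from where the row before left it; what a row does not reach is not made up. A row lasts 1/10 s, in which the tool goes at most 50 mm and 8.59 degrees, less where a joint would pass 70% of its speed; a pose out of reach is approached as far as the arm can. A call with a number of a shift or a turn outside -1 to 1 is refused whole. A call with a gripper value outside its range is refused whole. OPENING is the opening, from 0 (shut) to 1 (fully open), set as the call begins (- or left out, the last holds). The fingers move at their own pace and stop on an object; FORCE is the grip in N (left out, the last holds). Time passes only in rows, so rows that do not move let the fingers close. It gives the time, the measured TCP pose, the force and the opening at its end, in the units of the state.
- r.get_obs(): the state, without advancing time (a new reading comes with each control period).
- r.snapshot(name): name is "scene" or "top" or "wrist"; returns the picture (420x560x3 uint8, red, green, blue); there is no depth.
- r.calibration(name): a dict with "fov_y" (degrees; the focal length in pixels is half the picture's height over the tangent of half this angle, whatever the lens; pixels are square), "cx", "cy" (the principal point, pixels), "k1" (the pictures are not rectified: a ray, as slopes to the right and down, at radius r is drawn at 1 + k1 r^2 times it, then the intrinsics apply), "view" (4x4, takes a point from world to camera coordinates). Camera axes: x right, y down, z forward; pixel columns grow to the right and rows downward; lengths in m; the calibration is good to about 2 mm. A picture is of the moment at which its call begins: read the wrist's pose just before it. calibration takes no time and is no camera call; for the wrist camera it gives the pose at the moment of the call.
- r.job_done(): hands the job in, once; it reports no verdict.
The state is a dict: "t": time; "joint_pos": joint angles; "joint_velocities": joint speeds; "effort": joint torques, N m; "eef_pos": TCP position; "tool_rot": TCP orientation; "force": force on the tool from outside, world axes, zero at the start; "torque": the same for the moment, N m; "opening": finger opening in m.
Only numpy, scipy, OpenCV 4.12 (cv2) and the standard library are available. Lean on these libraries where they do the work, as an engineer would, in place of code of your own. Each camera call takes 0.05 s, during which the arm holds its last target. There are 200 camera calls.

## Working session

There is one attempt and no reset: what is moved stays moved. The work goes in short steps, Python scripts to look and compute and a shell command to move; the robot and the scene stay as the last step left them, time stands still between calls to the robot, and variables do not carry over. Pictures are saved under pics/ and viewed, about 8 in all and at most 12, crops included, and the job is handed in when it is done.

```bash
mkdir -p pics; ls; cat > h.py <<'E'
import numpy as np, cv2
from workcell import r
def snap(cam,name):
    c=r.calibration(cam); im=r.snapshot(cam); cv2.imwrite(f'pics/{name}.png',im[:,:,::-1]); 
    np.save(f'pics/{name}.npy',np.array([c['fov_y'],c['cx'],c['cy'],c['k1'],*np.array(c['view']).ravel()])); return im
def K(name):
    a=np.load(f'pics/{name}.npy'); f=210/np.tan(np.radians(a[0])/2); return f,a[1],a[2],a[3],a[4:].reshape(4,4)
def ray(name,u,v):
    f,cx,cy,k1,V=K(name); d=np.array([(u-cx)/f,(v-cy)/f]); s=d.copy()
    for _ in range(30): s=d/(1+k1*(s@s))
    R=V[:3,:3]; o=-R.T@V[:3,3]; return o,R.T@np.array([*s,1])
def on(name,u,v,z):
    o,d=ray(name,u,v); return o+d*(z-o[2])/d[2]
def proj(name,p):
    f,cx,cy,k1,V=K(name); q=V[:3,:3]@np.array(p)+V[:3,3]; s=q[:2]/q[2]; s=s*(1+k1*(s@s)); return s*f+[cx,cy]
E
python3 - <<'E'
from h import *
for c in('scene','top'):
    im=snap(c,c+'0'); print(c,r.calibration(c))
print(r.get_obs())
E
```

```text
pics
scene {'fov_y': 50.518767928933805, 'cx': 278.2898487673602, 'cy': 212.06606255030627, 'k1': 0.00853552181451475, 'view': array([[-0.30602308,  0.95189146,  0.01589082,  0.20867043],
       [ 0.78828639,  0.26271435, -0.55640429, -0.43523989],
       [-0.53381124, -0.15774604, -0.83075974,  1.41853623],
       [ 0.        ,  0.        ,  0.        ,  1.        ]])}
top {'fov_y': 50.356750792460204, 'cx': 282.24677632508, 'cy': 209.68868980279325, 'k1': -0.06860852989502365, 'view': array([[ 0.1480184 , -0.98896828,  0.00568282, -0.08260661],
       [-0.95974926, -0.14502727, -0.24051705,  0.65022499],
       [ 0.2386879 ,  0.03014687, -0.97062828,  0.78071195],
       [ 0.        ,  0.        ,  0.        ,  1.        ]])}
{'t': 0.1, 'joint_pos': array([-9.22402633e-01,  3.85482542e-01,  6.73615222e-03, -4.39037550e-04,
       -1.19400485e+00, -2.58605518e-01]), 'joint_velocities': array([-3.66445229e-05, -2.46812607e-03,  4.47936106e-03,  5.32410405e-05,
       -7.79079668e-04, -3.96247420e-04]), 'effort': array([-5.73234920e-04, -3.91689599e+01,  1.87934071e+01,  4.23185840e+00,
        1.34485558e-02, -8.01574879e-05]), 'eef_pos': array([ 0.23728959, -0.57757592,  0.20775637]), 'tool_rot': array([ 3.13959839e+00, -1.05586101e-04, -2.75196631e+00]), 'force': array([-0.46433805, -0.12432892, -1.2175419 ]), 'torque': array([ 0.00394695, -0.00957118,  0.03420303]), 'opening': 0.0870835017559274}
```

View pics/scene0.png

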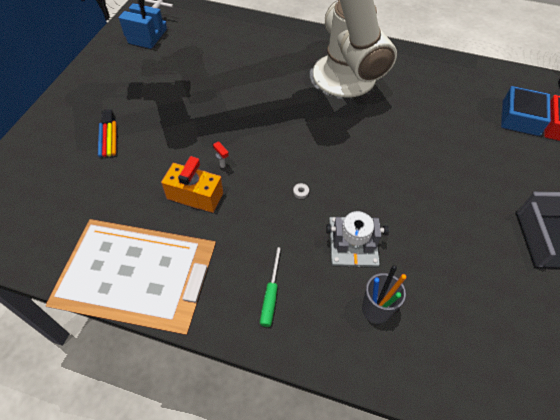

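View pics/top0.png

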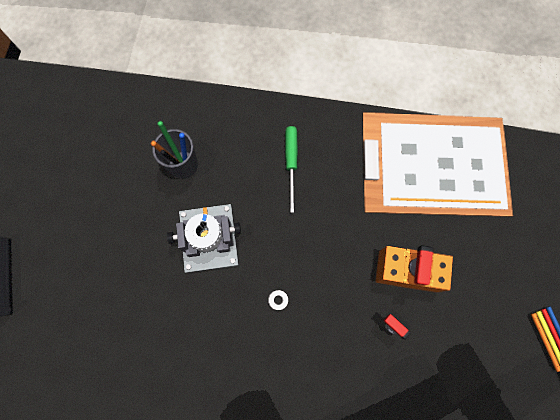

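The scene view shows a red handle in the orange rack at (190,169) and a second red handle on the bench at (221,152). In the top view they are at (425,266) and (397,326). The fixture is at top (205,232), the bearing at (278,300), the screwdriver at (292,165) and the cup at (172,150). The handle in the rack fits the description because it is larger and sits in the orange rack. I'll confirm that with an enlarged crop.

```bash
python3 - <<'E'
from h import *
t=cv2.imread('pics/top0.png'); s=cv2.imread('pics/scene0.png')
a=cv2.resize(t[225:345,365:465],(400,480),interpolation=cv2.INTER_CUBIC)
b=cv2.resize(t[195:275,170:240],(400,457),interpolation=cv2.INTER_CUBIC)
b=cv2.copyMakeBorder(b,0,23,0,0,cv2.BORDER_CONSTANT)
cv2.imwrite('pics/crop0.png',np.hstack([a,b]))
hsv=cv2.cvtColor(t,cv2.COLOR_BGR2HSV)
def blobs(n,m):
    k,l,st,ce=cv2.connectedComponentsWithStats(m)
    for i in range(1,k):
        if st[i,4]>8: 
            c=max(cv2.findContours((l==i).astype('u1'),0,1)[0],key=len); print(n,ce[i].round(1),st[i,4],cv2.minAreaRect(c), on('top0',*ce[i],0.085).round(3))
red=(((hsv[...,0]<5)|(hsv[...,0]>174))&(hsv[...,1]>150)&(hsv[...,2]>90)).astype('u1')
org=(((hsv[...,0]>8)&(hsv[...,0]<22))&(hsv[...,1]>180)&(hsv[...,2]>120)).astype('u1')
blu=(((hsv[...,0]>100)&(hsv[...,0]<125))&(hsv[...,1]>120)&(hsv[...,2]>80)).astype('u1')
org[:225]&=(np.arange(560)<250)
for n,m in (('red',red),('org',org),('blu',blu)): blobs(n,m)
E
```

```text
red [424.2 267.2] 430 ((424.23797607421875, 267.14483642578125), (13.287277221679688, 33.79951477050781), 4.763641834259033) [ 0.584 -0.264  0.085]
red [551.  326.4] 188 ((552.0068969726562, 328.3150634765625), (43.44930648803711, 4.882874965667725), 65.55604553222656) [ 0.508 -0.512  0.085]
red [396.1 325.1] 240 ((396.0055847167969, 325.1050109863281), (24.380046844482422, 9.662824630737305), 41.987213134765625) [ 0.471 -0.222  0.085]
org [153.2 143. ] 20 ((153.00001525878906, 143.00001525878906), (4.242640495300293, 4.242640495300293), 45.0) [0.751 0.29  0.085]
org [204.6 210.2] 17 ((204.5, 210.5), (5.0, 3.0), 90.0) [0.631 0.162 0.085]
org [386.1 249.1] 9 ((386.5, 249.5), (7.0, 1.0), 90.0) [ 0.608 -0.19   0.085]
org [412.6 254.4] 68 ((412.5, 255.0), (7.0, 12.0), 0.0) [ 0.605 -0.241  0.085]
org [431.7 265.3] 9 ((431.5, 265.0), (6.0, 1.0), 90.0) [ 0.589 -0.278  0.085]
org [383.6 276.9] 10 ((383.3000183105469, 276.60003662109375), (6.708203315734863, 2.683281421661377), 63.43495178222656) [ 0.555 -0.19   0.085]
org [410.2 278.9] 71 ((411.2699890136719, 278.1099853515625), (9.050968170
[... 167 characters left out ...]
 28 ((438.9421691894531, 287.8757019042969), (20.223608016967773, 1.2924860715866089), 8.746161460876465) [ 0.55  -0.294  0.085]
org [546.  342.1] 230 ((546.0927734375, 341.95880126953125), (62.748390197753906, 5.279799938201904), 66.03751373291016) [ 0.478 -0.503  0.085]
blu [182.1 144.9] 95 ((182.0759735107422, 146.44337463378906), (27.172916412353516, 5.045647621154785), 86.98721313476562) [0.756 0.232 0.085]
blu [204.2 217.2] 20 ((204.05885314941406, 217.26470947265625), (3.152963161468506, 5.3357834815979), 14.03624439239502) [0.617 0.16  0.085]
blu [553.7 319.1] 124 ((554.3950805664062, 320.3560791015625), (30.451560974121094, 4.469954013824463), 65.224853515625) [ 0.522 -0.517  0.085]
```

View pics/crop0.png

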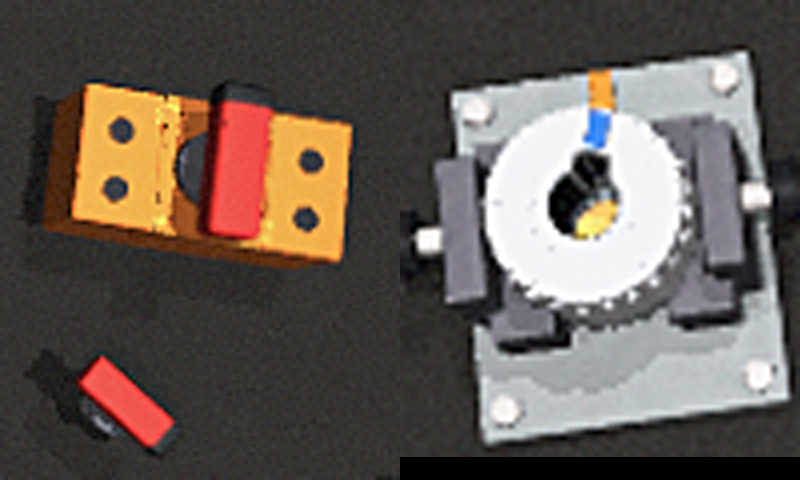

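The crop confirms it: the larger handle is in the rack with its black cap towards image-up (about world +x). The smaller one at (397,326) stands on the bench and is the look-alike. The pulley face is centred near (203,230), with the blue dash at (204,217) and the orange mark at (205,210).

```bash
python3 - <<'E'
from h import *
t=cv2.imread('pics/top0.png')
a=on('top0',425.75,246.25,.114);b=on('top0',422.5,283,.114)
print('cap end',a,'other',b,'len',np.linalg.norm(a-b),'mid',(a+b)/2,'yaw',np.arctan2(*(a-b)[[1,0]]))
m=(t.min(2)>205).astype('u1'); m[:195]=0;m[275:]=0;m[:,:175]=0;m[:,235:]=0
c=max(cv2.findContours(m,0,1)[0],key=cv2.contourArea); e=cv2.fitEllipse(cv2.convexHull(c)); print(e)
p=on('top0',*e[0],.085); print('bore',p)
for n,u,v,z in(('dash',204.2,217.2,.085),('orange',204.6,210.2,.02),('orange',204.6,210.2,.012)):
    q=on('top0',u,v,z)-p; print(n,q,np.arctan2(q[1],q[0]))
for n,u,v,z in (('bearing',278,300,.014),('cup',172,150,.1),('cupscene',0,0,0)): print(n,on('top0',u,v,z))
# rack centre top from corners in crop
for u,v in((85,85),(352,122),(342,262),(72,220)): print('rack',on('top0',365+u/4,225+v/4,.07))
s=cv2.imread('pics/scene0.png');print('bore in scene',proj('scene0',p), 'grip',proj('scene0',(a+b)/2))
E
```

```text
cap end [ 0.61793554 -0.25547921  0.114     ] other [ 0.55048229 -0.25471149  0.114     ] len 0.06745761773850308 mid [ 0.58420891 -0.25509535  0.114     ] yaw -0.011381063042892917
((201.89878845214844, 230.4158172607422), (34.254913330078125, 35.76022720336914), 60.93231964111328)
bore [0.59120921 0.15933568 0.085     ]
dash [0.02589795 0.00052751 0.        ] 0.02036587524106407
orange [ 0.05369371  0.01589844 -0.065     ] 0.2878704520666853
orange [ 0.05543715  0.01756316 -0.073     ] 0.3068084376436232
bearing [ 0.48765269 -0.00194425  0.014     ]
cup [0.73678984 0.24484314 0.1       ]
cupscene [1.10517387 0.79807295 0.        ]
rack [ 0.61595671 -0.1928275   0.07      ]
rack [ 0.61690916 -0.32308431  0.07      ]
rack [ 0.54949758 -0.3225391   0.07      ]
rack [ 0.55087316 -0.19290024  0.07      ]
bore in scene [358.19283652 223.2790924 ] grip [188.94897057 167.56404543]
```

```bash
python3 -m jog '[{"linear":[0.115,0.107,0.02],"angular":[0,0,-0.062]},{"linear":[0.115,0.107,0.02],"angular":[0,0,-0.062]},{"linear":[0.115,0.107,0.01],"angular":[0,0,-0.062]},{"linear":[0.115,0.107,0.01],"angular":[0,0,-0.062]},{"linear":[0.115,0.107,0],"angular":[0,0,0]},{"linear":[0.115,0.107,0],"angular":[0,0,0]},{"linear":[0.115,0.107,0],"angular":[0,0,0]},{"linear":[0.115,0.107,0],"angular":[0,0,0]},{"linear":[0.115,0.107,0],"angular":[0,0,0]},{"linear":[0.115,0.107,0],"angular":[0,0,0]}]' 1
python3 -m jog '[{"linear":[0,0,0],"angular":[0,0,0]},{"linear":[0,0,0],"angular":[0,0,0]}]'
python3 - <<'E'
from h import *
snap('wrist','w1'); o=r.get_obs(); print(o['eef_pos'],o['tool_rot'],o['t'])
print(proj('w1',[.584,-.255,.114]))
E
```

```text
t: 1.1
eef_pos: [0.5835, -0.2554, 0.2263]
tool_rot: [3.141, -0.001, -3.141]
force: [0.4, -0.6, -0.0]
opening: 0.0871
t: 1.3
eef_pos: [0.5829, -0.2559, 0.2257]
tool_rot: [3.141, -0.002, -3.139]
force: [-0.1, -0.6, 0.4]
opening: 0.0871
[ 0.58220037 -0.25677837  0.22602078] [ 3.14126628e+00 -1.62219294e-03 -3.14078490e+00] 1.35
[283.65031455 198.23099945]
```

View pics/w1.png

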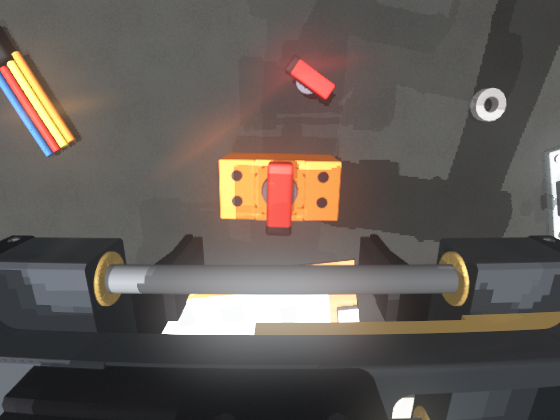

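The wrist view shows the handle centred near (280,198) between the pads, with its cap at (280,231). The prediction was (284,198).

```bash
python3 - <<'E'
from h import *
t=cv2.imread('pics/w1.png');hsv=cv2.cvtColor(t,cv2.COLOR_BGR2HSV)
m=(((hsv[...,0]<5)|(hsv[...,0]>174))&(hsv[...,1]>120)&(hsv[...,2]>60)).astype('u1'); m[:150]=0;m[240:]=0;m[:,:250]=0;m[:,310:]=0
for v in range(160,232,6): x=np.where(m[v])[0]; print(v,(x.min(),x.max(), on('w1',(x.min()+x.max())/2,v,.114)[:2].round(4), t[v,280]) if len(x) else None)
print(on('w1',280,234,.114),on('w1',280,163,.114), on('w1',280,172,.114))
for u,v in((220,160),(341,162),(339,220),(221,218)): print(on('w1',u,v,.07))
E
```

```text
160 None
166 (np.int64(268), np.int64(292), array([ 0.5537, -0.2585]), array([127, 139, 255], dtype=uint8))
172 (np.int64(268), np.int64(292), array([ 0.5592, -0.2585]), array([141, 157, 255], dtype=uint8))
178 (np.int64(268), np.int64(292), array([ 0.5648, -0.2585]), array([ 95, 108, 254], dtype=uint8))
184 (np.int64(267), np.int64(292), array([ 0.5704, -0.2589]), array([ 94, 106, 254], dtype=uint8))
190 (np.int64(267), np.int64(292), array([ 0.5761, -0.2589]), array([ 94, 105, 254], dtype=uint8))
196 (np.int64(267), np.int64(291), array([ 0.5819, -0.2594]), array([ 94, 105, 254], dtype=uint8))
202 (np.int64(267), np.int64(291), array([ 0.5877, -0.2594]), array([ 87, 100, 253], dtype=uint8))
208 (np.int64(267), np.int64(290), array([ 0.5935, -0.2598]), array([ 84,  97, 251], dtype=uint8))
214 (np.int64(267), np.int64(290), array([ 0.5995, -0.2598]), array([ 85,  96, 251], dtype=uint8))
220 (np.int64(267), np.int64(290), array([ 0.6055, -0.2598]), array([ 86,  96, 251], dtype=uint8))
226 (np.int64(267), np.int64(290), array([ 0.6115, -0.2598]), array([ 84,  93, 243], dtype=uint8))
[ 0.61968181 -0.25835133  0.114     ] [ 0.55091115 -0.25849527  0.114     ] [ 0.55919233 -0.25847763  0.114     ]
[ 0.55367633 -0.32170607  0.07      ]
[ 0.55541304 -0.194407    0.07      ]
[ 0.61947458 -0.19331635  0.07      ]
[ 0.61754453 -0.32356807  0.07      ]
```

```bash
python3 -m jog '[{"linear":[0.004,0,-0.06],"angular":[0,0,-0.01]},{"linear":[0.004,0,-0.06],"angular":[0,0,0]},{"linear":[0,0,-0.06],"angular":[0,0,0]},{"linear":[0,0,-0.06],"angular":[0,0,0]},{"linear":[0,0,-0.06],"angular":[0,0,0]},{"linear":[0,0,-0.05],"angular":[0,0,0]},{"linear":[0,0,-0.03],"angular":[0,0,0]},{"linear":[0,0,-0.013],"angular":[0,0,0]},{"linear":[0,0,0],"angular":[0,0,0]},{"linear":[0,0,0],"angular":[0,0,0]}]' 1
python3 -m jog '[{"linear":[0,0,0],"angular":[0,0,0]},{"linear":[0,0,0],"angular":[0,0,0]},{"linear":[0,0,0],"angular":[0,0,0]},{"linear":[0,0,0],"angular":[0,0,0]},{"linear":[0,0,0],"angular":[0,0,0]},{"linear":[0,0,0],"angular":[0,0,0]},{"linear":[0,0,0],"angular":[0,0,0]}]' 0 50
```

```text
t: 2.35
eef_pos: [0.5853, -0.2575, 0.1098]
tool_rot: [-3.141, 0.001, 3.126]
force: [-0.5, -0.2, -0.2]
opening: 0.0871
t: 3.05
eef_pos: [0.5849, -0.257, 0.1088]
tool_rot: [3.142, -0.0, 3.126]
force: [0.0, 0.4, -0.0]
opening: 0.039
```

```bash
python3 -m jog '[{"linear":[0,0,0],"angular":[0,0,0]},{"linear":[0,0,0],"angular":[0,0,0]},{"linear":[0,0,0],"angular":[0,0,0]},{"linear":[0,0,0],"angular":[0,0,0]},{"linear":[0,0,0],"angular":[0,0,0]}]'
python3 - <<'E'
from h import *
o=r.get_obs(); print(o)
E
```

```text
t: 3.55
eef_pos: [0.5849, -0.2571, 0.1088]
tool_rot: [-3.142, 0.0, 3.126]
force: [-0.1, -0.5, -0.6]
opening: 0.0028
{'t': 3.55, 'joint_pos': array([-1.61318167e-01,  4.88721162e-01, -8.87652646e-02,  1.10439908e-05,
       -9.93305493e-01, -1.42495013e+00]), 'joint_velocities': array([-0.00118717, -0.00067192, -0.00093699, -0.00064733,  0.00131908,
        0.0001763 ]), 'effort': array([-7.55451001e-04, -4.21918774e+01,  1.68194139e+01,  3.77619624e+00,
       -7.09445751e-02, -1.91729337e-04]), 'eef_pos': array([ 0.5849218 , -0.25709071,  0.10883996]), 'tool_rot': array([-3.14158286e+00,  3.01569681e-06,  3.12612672e+00]), 'force': array([-0.12240931, -0.5066161 , -0.58156537]), 'torque': array([-0.02594064, -0.02259315,  0.04263047]), 'opening': 0.0028464544271676775}
```

The fingers closed to 3 mm, so they missed the handle. I'll look.

```bash
python3 - <<'E'
from h import *
a=snap('scene','s2');b=snap('top','t2');c=snap('wrist','w2')
A=cv2.resize(a[110:230,140:260],(400,400));B=cv2.resize(b[210:330,360:480],(400,400))
cv2.imwrite('pics/c2.png',np.hstack([A,B])[:,:,::-1])
print(proj('s2',[.585,-.257,.102]),proj('t2',[.585,-.257,.102]),r.calibration('wrist')['view'])
E
```

```text
[188.83677912 170.82803572] [423.16669793 264.97794631] [[ 1.48610090e-02  9.99889386e-01 -6.05051764e-04  2.50004848e-01]
 [ 9.64688125e-01 -1.41786709e-02  2.63012901e-01 -5.74801061e-01]
 [ 2.62975230e-01 -4.49232336e-03 -9.64792127e-01  1.38303384e-01]
 [ 0.00000000e+00  0.00000000e+00  0.00000000e+00  1.00000000e+00]]
```

View pics/c2.png

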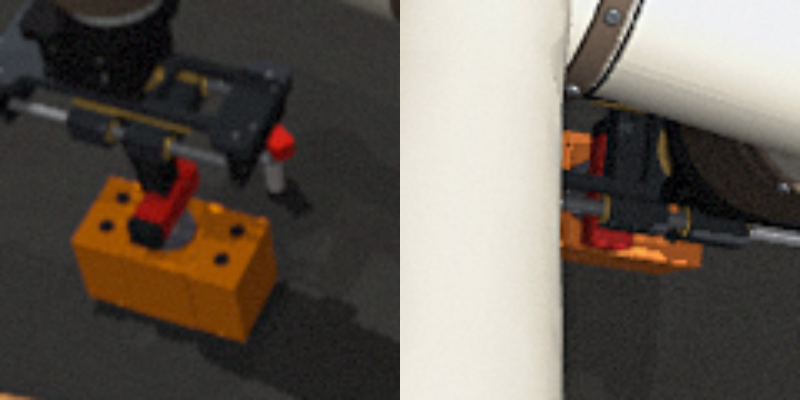

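View pics/w2.png

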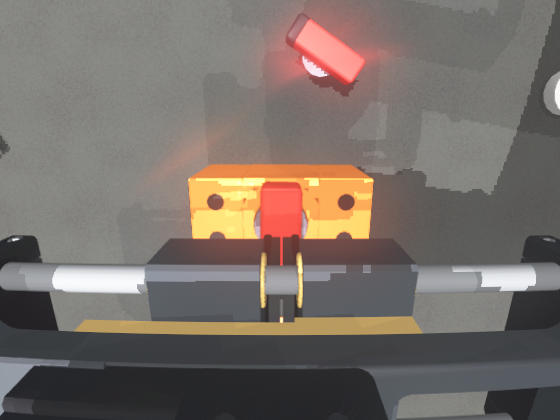

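```bash
python3 - <<'E'
from h import *
for n in('s2','w2'):
    for p in([.585,-.257,.160],[.585,-.257,.134],[.585,-.257,.114],[.585,-.257,.109],[.585,-.257,.084],[.62,-.257,.114],[.55,-.257,.114],[.55,-.257,.07]): print(n,p,proj(n,p).round(1))
p=[on('w2',u,v,.07) for u,v in((191,178),(372,180))];print('rack width',p,np.linalg.norm(p[0]-p[1]))
p=[on('w2',u,v,.114) for u,v in((262,184),(302,184))];print('handle',p,np.linalg.norm(p[0]-p[1]))
a=cv2.imread('pics/s2.png');A=cv2.resize(a[125:215,155:235],(533,600),interpolation=cv2.INTER_CUBIC)
cv2.imwrite('pics/c3.png',A)
print(r.get_obs()['eef_pos'])
E
```

```text
s2 [0.585, -0.257, 0.16] [185.  154.7]
s2 [0.585, -0.257, 0.134] [186.8 162.1]
s2 [0.585, -0.257, 0.114] [188.1 167.6]
s2 [0.585, -0.257, 0.109] [188.4 169. ]
s2 [0.585, -0.257, 0.084] [190.  175.5]
s2 [0.62, -0.257, 0.114] [181.8 178.7]
s2 [0.55, -0.257, 0.114] [194.1 156.9]
s2 [0.55, -0.257, 0.07] [196.6 168.6]
w2 [0.585, -0.257, 0.16] [284.7 284.8]
w2 [0.585, -0.257, 0.134] [284.2 259.6]
w2 [0.585, -0.257, 0.114] [283.9 244.8]
w2 [0.585, -0.257, 0.109] [283.8 241.6]
w2 [0.585, -0.257, 0.084] [283.5 227.7]
w2 [0.62, -0.257, 0.114] [284.6 297.9]
w2 [0.55, -0.257, 0.114] [283.1 185.7]
w2 [0.55, -0.257, 0.07] [282.7 172.7]
rack width [array([ 0.55268923, -0.32053683,  0.07      ]), array([ 0.5559432 , -0.19513684,  0.07      ])] 0.12544220521778265
handle [array([ 0.54884544, -0.26858428,  0.114     ]), array([ 0.54916954, -0.24655838,  0.114     ])] 0.022028281847323923
[ 0.58491206 -0.25710488  0.10882996]
```

View pics/c3.png

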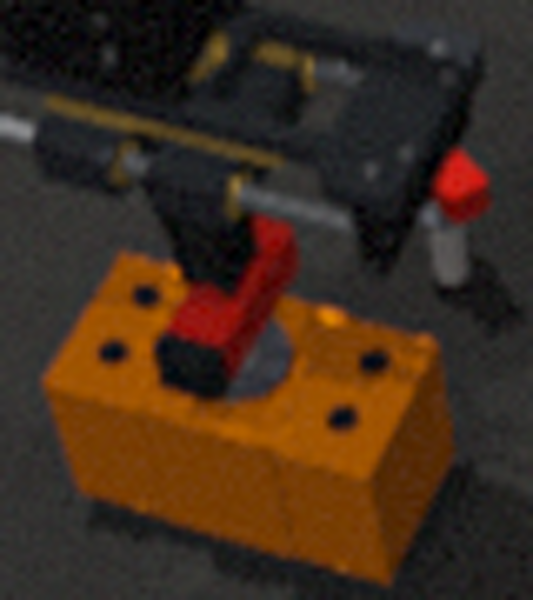

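The crop shows the closed fingers ending at about px (187,167), which is the top of the handle (z≈0.115). So the pads are roughly 25–30 mm higher than the reported TCP implies. I'll open the gripper and check where the tips really are before going lower.

```bash
python3 -m jog '[{"linear":[0,0,0],"angular":[0,0,0]},{"linear":[0,0,0],"angular":[0,0,0]},{"linear":[0,0,0],"angular":[0,0,0]},{"linear":[0,0,0],"angular":[0,0,0]},{"linear":[0,0,0],"angular":[0,0,0]},{"linear":[0,0,0],"angular":[0,0,0]},{"linear":[0,0,0],"angular":[0,0,0]},{"linear":[0,0,0],"angular":[0,0,0]},{"linear":[0,0,0],"angular":[0,0,0]}]' 0.7
python3 - <<'E'
from h import *
a=snap('scene','s3')[:,:,::-1];b=snap('wrist','w3')[:,:,::-1]
A=cv2.resize(a[125:215,155:245],(500,500),interpolation=cv2.INTER_CUBIC)
A=np.clip(A.astype(float)*1.8,0,255).astype('u1')
B=cv2.resize(np.clip(b[160:320,130:430].astype(float)*1.5,0,255).astype('u1'),(800,427))[:,250:550]
B=cv2.copyMakeBorder(B,0,73,0,0,cv2.BORDER_CONSTANT)
cv2.imwrite('pics/c4.png',np.hstack([A,B]))
for y in(-.257-.032,-.257+.032):
  for z in (.114,.109,.084): print(y,z,proj('s3',[.585,y,z]).round(1),((proj('s3',[.585,y,z])-[155,125])*500/90).round(0),proj('w3',[.585,y,z]).round(1))
E
```

```text
t: 4.6
eef_pos: [0.5849, -0.2571, 0.1089]
tool_rot: [-3.142, 0.0, 3.126]
force: [0.4, 0.9, -0.1]
opening: 0.059
-0.28900000000000003 0.114 [175.7 164.3] [115. 218.] [228.9 245.5]
-0.28900000000000003 0.109 [176.  165.6] [117. 226.] [230.2 242.3]
-0.28900000000000003 0.084 [177.8 172.2] [127. 262.] [236.  228.3]
-0.225 0.114 [200.6 171. ] [253. 255.] [338.9 244. ]
-0.225 0.109 [200.9 172.3] [255. 263.] [337.4 240.8]
-0.225 0.084 [202.2 178.9] [262. 299.] [331. 227.]
```

View pics/c4.png

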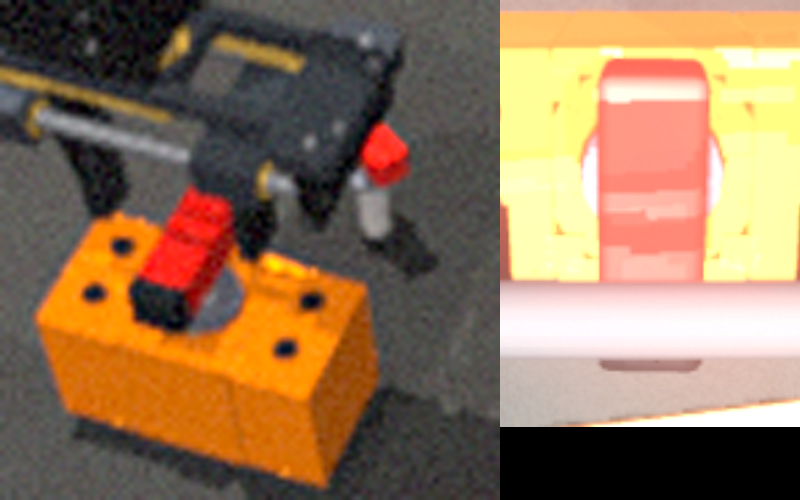

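The fingertips are at crop (110,215) and (258,258), which matches z≈0.114 at ±32 mm. That puts the tips 30 mm above where the reported TCP says. I'll go 28 mm lower, watching the force, and then close.

```bash
python3 -m jog '[{"linear":[0,0,-0.03],"angular":[0,0,0]},{"linear":[0,0,-0.03],"angular":[0,0,0]},{"linear":[0,0,-0.02],"angular":[0,0,0]},{"linear":[0,0,-0.013],"angular":[0,0,0]},{"linear":[0,0,0],"angular":[0,0,0]}]'
python3 -m jog '[{"linear":[0,0,0],"angular":[0,0,0]},{"linear":[0,0,0],"angular":[0,0,0]},{"linear":[0,0,0],"angular":[0,0,0]},{"linear":[0,0,0],"angular":[0,0,0]},{"linear":[0,0,0],"angular":[0,0,0]},{"linear":[0,0,0],"angular":[0,0,0]},{"linear":[0,0,0],"angular":[0,0,0]}]' 0 50
```

```text
t: 5.2
eef_pos: [0.5844, -0.2569, 0.0798]
tool_rot: [3.141, -0.002, 3.126]
force: [1.1, -0.4, 0.2]
opening: 0.061
t: 5.9
eef_pos: [0.5851, -0.2573, 0.0811]
tool_rot: [-3.141, 0.001, 3.126]
force: [0.2, -1.8, 0.3]
opening: 0.0236
```

```bash
python3 -m jog '[{"linear":[0,0,0.02],"angular":[0,0,0]},{"linear":[0,0,0.04],"angular":[0,0,0]},{"linear":[0,0,0.05],"angular":[0,0,0]},{"linear":[0,0,0.05],"angular":[0,0,0]},{"linear":[0,0,0.06],"angular":[0,0,0]},{"linear":[0,0,0.06],"angular":[0,0,0]},{"linear":[0,0,0.06],"angular":[0,0,0]},{"linear":[0,0,0.04],"angular":[0,0,0]},{"linear":[0,0,0],"angular":[0,0,0]},{"linear":[0,0,0],"angular":[0,0,0]}]'
python3 - <<'E'
from h import *
a=snap('scene','s4')[:,:,::-1]; o=r.get_obs(); print(o['eef_pos'],o['force'],o['opening'])
A=cv2.resize(a[60:230,120:280],(560,595),interpolation=cv2.INTER_CUBIC)
cv2.imwrite('pics/c5.png',np.clip(A.astype(float)*1.6,0,255).astype('u1'))
dz=o['eef_pos'][2]-.081
for z in (.01,.064,.070,.102,.114): print(z+dz,((proj('s4',[.585,-.257,z+dz])-[120,60])*3.5).round(0))
E
```

```text
t: 6.9
eef_pos: [0.5845, -0.2568, 0.1945]
tool_rot: [3.141, -0.001, 3.126]
force: [-1.3, -0.1, -4.3]
opening: 0.0234
[ 0.58415743 -0.25672002  0.19381944] [ 0.97414637  0.18826242 -2.62711748] 0.023709376211982453
0.1228194440993439 [236. 368.]
0.17681944409934391 [223. 314.]
0.18281944409934392 [222. 308.]
0.2148194440993439 [213. 273.]
0.2268194440993439 [210. 259.]
```

View pics/c5.png

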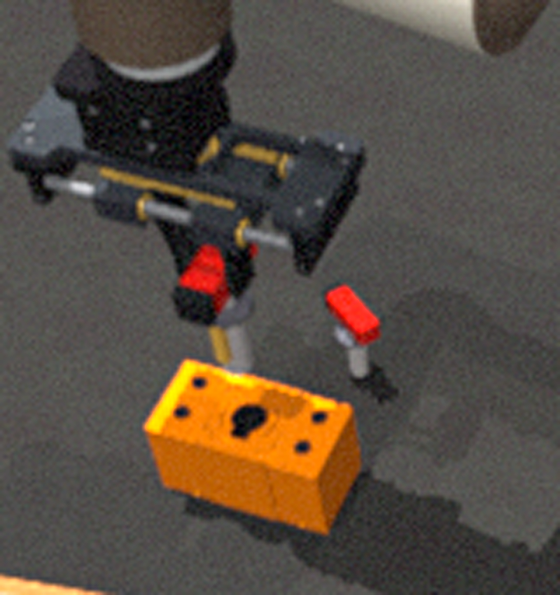

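The shaft hangs upright and clear of the rack, with the nose at crop (240,372) against (236,368) predicted. Next I'll carry it past the fixture so the wrist camera can see the pulley closely.

```bash
python3 -m jog '[{"linear":[0.03,0.07,0.01],"angular":[0,0,0]},{"linear":[0.03,0.13,0.01],"angular":[0,0,0]},{"linear":[0.03,0.15,0.01],"angular":[0,0,0]},{"linear":[0.03,0.15,0.01],"angular":[0,0,0]},{"linear":[0.03,0.15,0.01],"angular":[0,0,0]},{"linear":[0.03,0.15,0.01],"angular":[0,0,0]},{"linear":[0.03,0.15,0.01],"angular":[0,0,0]},{"linear":[0.03,0.15,0.01],"angular":[0,0,0]},{"linear":[0.03,0.15,0],"angular":[0,0,0]},{"linear":[0.03,0.13,0],"angular":[0,0,0]}]'
python3 -m jog '[{"linear":[0,0,0],"angular":[0,0,0]},{"linear":[0,0,0],"angular":[0,0,0]},{"linear":[0,0,0],"angular":[0,0,0]}]'
python3 - <<'E'
from h import *
o=r.get_obs();snap('wrist','w5');  print(o['eef_pos'],o['tool_rot'],o['force'],o['opening'])
print(proj('w5',[.591,.159,.085]))
E
```

```text
t: 7.95
eef_pos: [0.6744, 0.1592, 0.2174]
tool_rot: [-3.141, -0.002, 3.127]
force: [1.1, 0.2, -3.4]
opening: 0.0233
t: 8.25
eef_pos: [0.6744, 0.156, 0.2179]
tool_rot: [-3.141, -0.002, 3.126]
force: [-0.5, -1.1, -2.6]
opening: 0.0237
[0.6743699  0.15600642 0.21787508] [-3.14053760e+00 -2.11399098e-03  3.12551604e+00] [-0.54672913 -1.05037611 -2.58299647] 0.02367179020228574
[284.72532546 105.40720868]
```

View pics/w5.png

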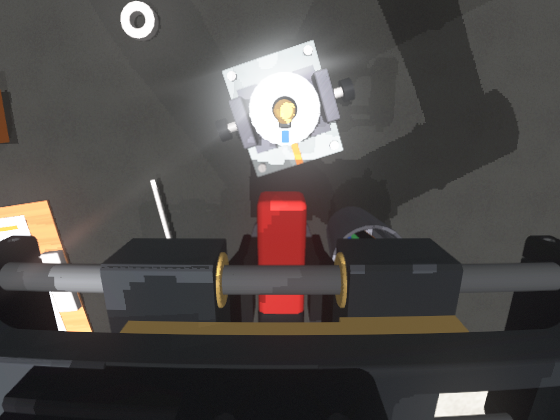

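The wrist view shows the pulley face centred near (285,108), the blue dash at (285,136), the orange mark at (297,153), the held handle at (282,230) and the cup at (365,235), clear of the gripper.

```bash
python3 - <<'E'
from h import *
t=cv2.imread('pics/w5.png');hsv=cv2.cvtColor(t,cv2.COLOR_BGR2HSV)
m=(t.min(2)>225).astype('u1'); m[:65]=0;m[150:]=0;m[:,:245]=0;m[:,325:]=0
m=cv2.morphologyEx(m,cv2.MORPH_OPEN,np.ones((5,5),'u1'))
c=max(cv2.findContours(m,0,1)[0],key=cv2.contourArea); e=cv2.fitEllipse(cv2.convexHull(c)); print(e)
# size check
p=on('w5',*e[0],.085); 
print('bore',p, 'diam', np.linalg.norm(on('w5',e[0][0]-34.5,e[0][1],.085)-on('w5',e[0][0]+34.5,e[0][1],.085)))
h=hsv[...,0]
b=((h>100)&(h<125)&(hsv[...,1]>120)); b[150:]=0;b[:120]=0;b[:,:270]=0;b[:,300:]=0
g=((h>8)&(h<22)&(hsv[...,1]>150)); g[170:]=0;g[:140]=0;g[:,:285]=0;g[:,310:]=0
d=((t.max(2)<150)|(hsv[...,1]>90)); d[:95]=0;d[130:]=0;d[:,:265]=0;d[:,305:]=0
for n,k,z in(('dash',b,.085),('orange',g,.015),('hole',d,.085)):
    v,u=np.where(k); q=on('w5',u.mean(),v.mean(),z)-p; print(n,len(u),u.mean(),v.mean(),u.min(),u.max(),v.min(),v.max(),q,np.arctan2(q[1],q[0]))
h=[on('w5',u,v,.015) for u,v in((225,71),(311,42),(342,149),(262,175))]
print('base',h, [np.linalg.norm(h[i]-h[i-1]).round(3) for i in range(4)],'centre',sum(h)/4)
for i,j in((0,3),(1,2)): print(np.arctan2(*(h[j]-h[i])[[1,0]]))
E
```

```text
((283.7586975097656, 104.44182586669922), (70.64791107177734, 122.08797454833984), 154.95037841796875)
bore [0.5901113  0.15810431 0.085     ] diam 0.06479092142892746<stdin>:14: RuntimeWarning: Mean of empty slice.
  ret = ret.dtype.type(ret / rcount)
Traceback (most recent call last):
ValueError: zero-size array to reduction operation minimum which has no identity
```

```bash
python3 - <<'E'
from h import *
t=cv2.imread('pics/w5.png');hsv=cv2.cvtColor(t,cv2.COLOR_BGR2HSV)
g=cv2.cvtColor(t,cv2.COLOR_BGR2GRAY)
big=cv2.resize(g[60:170,215:355],None,fx=4,fy=4,interpolation=cv2.INTER_CUBIC)
for nm,a,b,p2 in(('outer',120,160,30),('bore',36,60,18)):
    C=cv2.HoughCircles(big,cv2.HOUGH_GRADIENT,1,30,param1=120,param2=p2,minRadius=a,maxRadius=b)
    print(nm,None if C is None else [(c[0]/4+215,c[1]/4+60,c[2]/4) for c in C[0][:3]])
print(t[128:142:2,285],t[148:158:3,297])
h=hsv[...,0].astype(int)
for n,lo,hi,v0,v1,u0,u1 in(('dash',95,130,122,150,272,300),('orange',5,30,142,168,284,312)):
    k=(h>lo)&(h<hi)&(hsv[...,1]>110);M=np.zeros_like(k);M[v0:v1,u0:u1]=1;v,u=np.where(k&M);print(n,len(u),u.mean(),v.mean(),u.min(),u.max(),v.min(),v.max())
E
python3 - <<'E'
import sys
sys.path.insert(0,'.')
import cv2
t=cv2.imread('pics/w5.png');cv2.imwrite('pics/c6.png',cv2.resize(t[65:175,220:350],(709,600),interpolation=cv2.INTER_CUBIC))
E
```

```text
outer None
bore [(np.float32(284.625), np.float32(109.375), np.float32(12.475))]
[[229 227 226]
 [255 246 226]
 [255 207 150]
 [255 207 149]
 [255 206 148]
 [255 205 147]
 [255 204 146]] [[142 228 255]
 [140 228 255]
 [142 235 255]
 [146 243 255]]<stdin>:11: RuntimeWarning: Mean of empty slice.
  ret = ret.dtype.type(ret / rcount)
Traceback (most recent call last):
ValueError: zero-size array to reduction operation minimum which has no identity
```

View pics/c6.png

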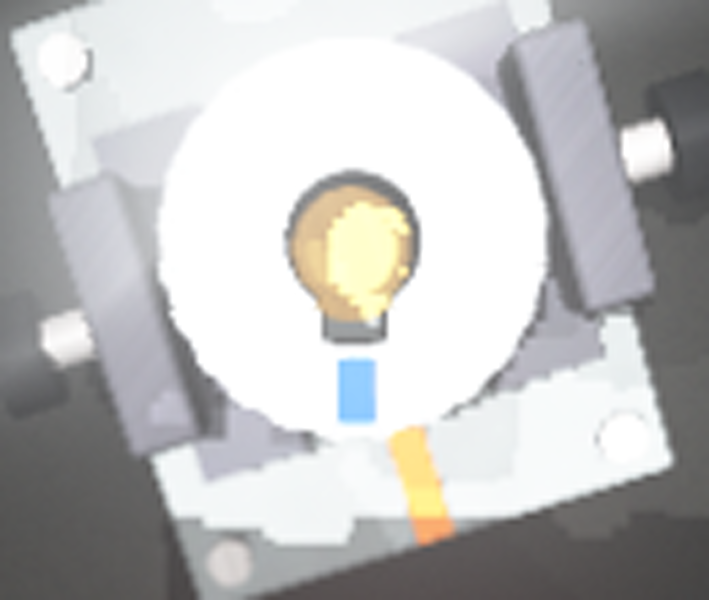

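The crop gives a bore centre of (353,237), a keyway end at (355,337) and a dash at (357,390). In full-image pixels those are (284.7,108.5), (285.1,126.8) and (285.5,136.5).

```bash
python3 - <<'E'
from h import *
p=on('w5',284.7,108.5,.085);q=on('w5',285.5,136.5,.085);k=on('w5',285.1,126.8,.085);print('bore',p,'dash',q-p,np.arctan2(*(q-p)[[1,0]]),np.arctan2(*(k-p)[[1,0]]))
a=on('w5',295,144.5,.02);b=on('w5',299,162.5,.02);print('orange',b-a,np.arctan2(*(b-a)[[1,0]]),b-p)
for z in(.251,.241): 
    e=on('w5',281.5,194,z); print('handle near end',e,e+[.035,0,0])
    print('width',on('w5',258,200,z)-on('w5',305,200,z))
E
```

```text
bore [0.59380971 0.15894007 0.085     ] dash [0.0259665  0.00043584 0.        ] 0.016782999648059717 0.009801094269258603
orange [0.02115125 0.00463934 0.        ] 0.21592157908628107 [ 0.0597415   0.01681384 -0.065     ]
handle near end [0.63762846 0.15529245 0.251     ] [0.67262846 0.15529245 0.251     ]
width [-0.00033016 -0.02194885  0.        ]
handle near end [0.63996289 0.15525571 0.241     ] [0.67496289 0.15525571 0.241     ]
width [-0.00035325 -0.0234842   0.        ]
```

```bash
python3 -m jog '[{"linear":[-0.05,0.007,0],"angular":[0,0,0.02]},{"linear":[-0.09,0,0],"angular":[0,0,0]},{"linear":[-0.08,0,0],"angular":[0,0,0]},{"linear":[-0.05,0,-0.04],"angular":[0,0,0]},{"linear":[0,0,-0.06],"angular":[0,0,0]},{"linear":[0,0,-0.06],"angular":[0,0,0]},{"linear":[0,0,0],"angular":[0,0,0]},{"linear":[0,0,0],"angular":[0,0,0]}]'
python3 -m jog '[{"linear":[0,0,0],"angular":[0,0,0]}]'
python3 - <<'E'
from h import *
o=r.get_obs();a=snap('scene','s6')[:,:,::-1]; print(o['eef_pos'],o['tool_rot'],o['force'],o['torque'])
z=o['eef_pos'][2]-.071
for q in([.5935,.159,.085],[.5935,.159,z],[.628,.159,z+.104]): print(proj('s6',q).round(1),((proj('s6',q)-[320,170])*6).round(0))
cv2.imwrite('pics/c7.png',np.clip(cv2.resize(a[170:270,320:420],(600,600),interpolation=cv2.INTER_CUBIC).astype(float)*1.5,0,255).astype('u1'))
E
```

```text
t: 9.1
eef_pos: [0.5942, 0.1579, 0.1715]
tool_rot: [-3.141, 0.0, -3.127]
force: [-0.0, 0.4, -2.3]
opening: 0.0235
t: 9.2
eef_pos: [0.5949, 0.1587, 0.1724]
tool_rot: [3.141, 0.002, -3.126]
force: [-0.5, -0.4, -2.6]
opening: 0.0236
[0.59485965 0.15867826 0.17238062] [ 3.14091165e+00  2.40715649e-03 -3.12629831e+00] [-0.54507743 -0.44683005 -2.57440229] [-0.02026205 -0.04167879  0.00795011]
[357.8 224.1] [227. 324.]
[359.  220.1] [234. 301.]
[364.1 205.7] [265. 214.]
```

View pics/c7.png

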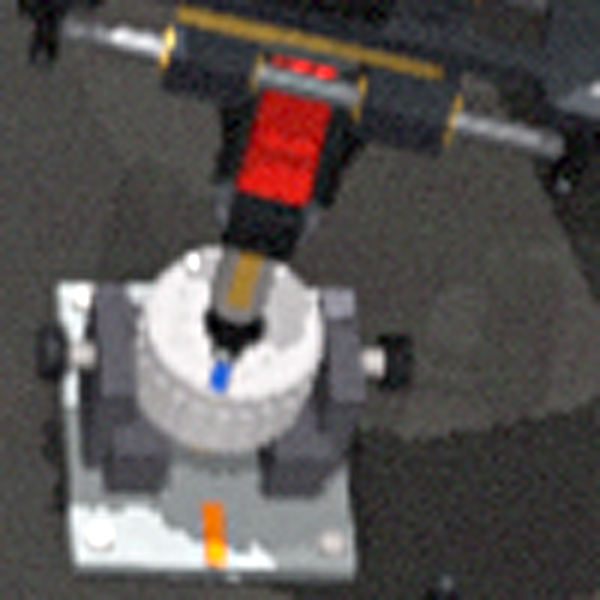

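The nose with its brass key hangs directly over the bore: nose at about crop (238,308), bore ellipse centre (235,322). The key faces the blue dash at (220,376). That was the last picture I can view, so from here I go by force.

```bash
python3 -m jog '[{"linear":[0,0,-0.02],"angular":[0,0,0]},{"linear":[0,0,-0.02],"angular":[0,0,0]},{"linear":[0,0,-0.02],"angular":[0,0,0]},{"linear":[0,0,-0.01],"angular":[0,0,0]},{"linear":[0,0,0],"angular":[0,0,0]}]'
python3 -m jog '[{"linear":[0,0,-0.01],"angular":[0,0,0]},{"linear":[0,0,-0.01],"angular":[0,0,0]},{"linear":[0,0,-0.01],"angular":[0,0,0]},{"linear":[0,0,0],"angular":[0,0,0]},{"linear":[0,0,0],"angular":[0,0,0]}]'
```

```text
t: 9.75
eef_pos: [0.5933, 0.1594, 0.1489]
tool_rot: [3.141, -0.002, -3.126]
force: [-0.8, 1.6, -3.6]
opening: 0.0238
t: 10.25
eef_pos: [0.5936, 0.1593, 0.1405]
tool_rot: [3.141, -0.001, -3.126]
force: [-2.8, 3.5, -2.6]
opening: 0.0238
```

```bash
python3 -m jog '[{"linear":[-0.003,0.004,0],"angular":[0,0,0]},{"linear":[0,0,-0.01],"angular":[0,0,0]},{"linear":[0,0,-0.01],"angular":[0,0,0]},{"linear":[0,0,0],"angular":[0,0,0]},{"linear":[0,0,0],"angular":[0,0,0]}]'
python3 -m jog '[{"linear":[0,0,-0.01],"angular":[0,0,0]},{"linear":[0,0,-0.01],"angular":[0,0,0]},{"linear":[0,0,0],"angular":[0,0,0]},{"linear":[0,0,0],"angular":[0,0,0]}]'
```

```text
t: 10.75
eef_pos: [0.5931, 0.1598, 0.1346]
tool_rot: [-3.141, -0.0, -3.126]
force: [0.1, 0.8, -3.1]
opening: 0.0237
t: 11.15
eef_pos: [0.5931, 0.16, 0.1288]
tool_rot: [-3.141, 0.0, -3.126]
force: [0.3, -0.2, -2.8]
opening: 0.0235
```

Depth is about 27 mm with only the shaft's weight on the wrist, so the key looks to have entered the keyway. I'll continue down to the plunger.

```bash
python3 -m jog '[{"linear":[0,0,-0.01],"angular":[0,0,0]},{"linear":[0,0,-0.01],"angular":[0,0,0]},{"linear":[0,0,-0.01],"angular":[0,0,0]},{"linear":[0,0,-0.01],"angular":[0,0,0]},{"linear":[0,0,0],"angular":[0,0,0]},{"linear":[0,0,0],"angular":[0,0,0]}]'
python3 -m jog '[{"linear":[0,0,-0.01],"angular":[0,0,0]},{"linear":[0,0,-0.01],"angular":[0,0,0]},{"linear":[0,0,-0.01],"angular":[0,0,0]},{"linear":[0,0,0],"angular":[0,0,0]},{"linear":[0,0,0],"angular":[0,0,0]}]'
```

```text
t: 11.75
eef_pos: [0.593, 0.1602, 0.1168]
tool_rot: [-3.141, -0.0, -3.126]
force: [0.3, 1.3, -2.8]
opening: 0.0237
t: 12.25
eef_pos: [0.5935, 0.1603, 0.1092]
tool_rot: [3.141, 0.002, -3.125]
force: [-1.6, 0.3, 4.8]
opening: 0.024
```

The force rose by 7.6 N at about 47 mm depth, which is the plunger spring. I'll press on until the collar seats.

```bash
python3 -m jog '[{"linear":[0,0,-0.01],"angular":[0,0,0]},{"linear":[0,0,-0.01],"angular":[0,0,0]},{"linear":[0,0,-0.01],"angular":[0,0,0]},{"linear":[0,0,0],"angular":[0,0,0]},{"linear":[0,0,0],"angular":[0,0,0]}]'
python3 -m jog '[{"linear":[0,0,-0.007],"angular":[0,0,0]},{"linear":[0,0,-0.007],"angular":[0,0,0]},{"linear":[0,0,0],"angular":[0,0,0]},{"linear":[0,0,0],"angular":[0,0,0]}]'
```

```text
t: 12.75
eef_pos: [0.5938, 0.1604, 0.101]
tool_rot: [3.141, 0.002, -3.125]
force: [-3.0, -1.0, 8.7]
opening: 0.0233
t: 13.15
eef_pos: [0.5939, 0.1604, 0.0973]
tool_rot: [3.141, 0.003, -3.125]
force: [-3.3, -0.5, 11.2]
opening: 0.0237
```

```bash
python3 -m jog '[{"linear":[-0.002,0,-0.005],"angular":[0,0,0]},{"linear":[0,0,-0.005],"angular":[0,0,0]},{"linear":[0,0,0],"angular":[0,0,0]},{"linear":[0,0,0],"angular":[0,0,0]}]'
python3 -m jog '[{"linear":[0,0,-0.005],"angular":[0,0,0]},{"linear":[0,0,0],"angular":[0,0,0]},{"linear":[0,0,0],"angular":[0,0,0]}]'
```

```text
t: 13.55
eef_pos: [0.5937, 0.1604, 0.096]
tool_rot: [3.141, 0.004, -3.124]
force: [-4.8, -1.0, 17.0]
opening: 0.0236
t: 13.85
eef_pos: [0.5938, 0.1604, 0.096]
tool_rot: [3.141, 0.005, -3.124]
force: [-8.4, -1.0, 21.9]
opening: 0.0236
```

The collar is seated: z stopped at 0.096 as predicted, while the force rose past the spring's 15 N. I'll check that it holds, then hand in.

```bash
python3 -m jog '[{"linear":[-0.002,0,0],"angular":[0,0,0]},{"linear":[0,0,0],"angular":[0,0,0]},{"linear":[0,0,0],"angular":[0,0,0]},{"linear":[0,0,0],"angular":[0,0,0]},{"linear":[0,0,0],"angular":[0,0,0]},{"linear":[0,0,0],"angular":[0,0,0]},{"linear":[0,0,0],"angular":[0,0,0]},{"linear":[0,0,0],"angular":[0,0,0]}]'
python3 - <<'E'
from h import *
o=r.get_obs(); print(o['eef_pos'],o['force'],o['opening'],o['t'])
a=snap('scene','s9'); hsv=cv2.cvtColor(a,cv2.COLOR_RGB2HSV)
m=((hsv[...,0]<5)|(hsv[...,0]>174))&(hsv[...,1]>150)&(hsv[...,2]>70); m[:,:300]=0;m[:,430:]=0
v,u=np.where(m);print('red',len(u),u.min(),u.max(),v.min(),v.max(),'expected grip/top ends',proj('s9',[.5935,.159,.117]),proj('s9',[.628,.159,.129]),proj('s9',[.558,.159,.129]))
E
```

```text
t: 14.65
eef_pos: [0.5938, 0.1604, 0.096]
tool_rot: [3.141, 0.006, -3.124]
force: [-6.6, -0.9, 22.9]
opening: 0.0233
[0.59377102 0.16042609 0.09601818] [-6.64088618 -0.91994528 22.867287  ] 0.02327167587650328 14.65
red 197 354 369 201 224 expected grip/top ends [360.22505919 216.28445009] [357.81679796 226.01552518] [364.46279068 200.63370996]
```

The pose and push are steady, and the handle appears where a seated shaft puts it: red rows 201–224 against 201–226 predicted.

```bash
python3 -c "
from workcell import r
print(r.job_done())"
```

```text
the job is handed in; nothing more can be done
None
```

I lifted the larger shaft out of the rack by its red handle and pushed it into the pulley bore. The key went into the keyway without my having to search for it. I pressed against the spring until the collar seated, then handed the job in at about 14.7 s, still gripping and pushing. No verdict was reported.

**Last checks**
- **Depth:** the tool stopped at z = 0.096, the height worked out for a seated collar.
- **Push:** the wrist force was 22.9 N upward. The spring alone would give about 12 N once the shaft's weight is taken off.
- **Grip:** the opening was 23.3 mm on the 24 mm bar, set to 50 N.
- **Picture:** the red handle filled rows 201–224, against 201–226 predicted.

**What failed or disagreed**
- **Missed grasp:** the first grasp closed on nothing. The fingertips stood about 30 mm higher than the stated tool dimensions gave, so I went 28 mm lower and the second grasp held.
- **Position estimates:** the top and wrist cameras disagreed by 2–4 mm. I settled the position by the side forces while entering the bore.
- **Side force:** about 6.6 N towards −x remained at the end.
- **Not measured:** I had no direct reading of the plunger travel. I also did not measure the bearing, screwdriver and cup again at the end, but the arm passed clear of all three.

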